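# Load a power board into the bay whose jaw still springs

## Robot

A 6-joint arm with a two-finger parallel gripper is mounted at the origin on the work surface. World frame = base frame: x ahead of the robot, y to its left, z up, the work surface at z = 0. Lengths are in m, angles in rad, forces in N, time in s.
With the tool pointing down it reaches from about 0.275 to 0.875 m from the base axis. Payload 12.5 kg.
Tool frame: the origin (TCP) lies at the very end of the fingers, on their centre line; the grasp point (between the pads) lies 19 mm behind it; x points along the fingers, y is the direction in which the jaws open and shut, and the axes are right-handed (so a half turn about x gives the same grasp; the last joint's range is limited). The gripper opens to 85 mm and grips with 20 to 120 N. Pads are 22 mm wide; open, the fingers measure 114 mm over their backs; the gripper's body (76 mm by 85 mm) begins 54 mm behind the grasp point. The pads swing forward as they close: fully open they stand 13 mm farther back than shut.
Start: joints at [1.113, 0.351, 1.652, -0, 1.139, -0.085], TCP at [0.2, 0.512, 0.231] pointing down, gripper open.
Joint ranges: [-2.75, 2.75], [-0.79, 2.1], [0.01, 2.65], [-1.57, 4.71], [0.07, 3.14], [-2.87, 2.87]. Speed limits (rad/s): [2.22, 2.22, 2.79, 3.14, 3.14, 3.14].

## Interface

Orientations are given as a 3x3 rotation matrix whose columns are the frame's x, y, z axes.
In Python, from bench import manip gives the robot as it stands. Calls block until the motion is done:
- manip.move_ptp(position, orientation): joint-space move of the TCP to a pose.
- manip.move_l(position, attitude=None, max_speed=0.15): straight line of the TCP; attitude=None keeps the orientation; max_speed is the mean speed in m/s.
- manip.move_j(angles): joint-space move.
- manip.set_gripper(opening, effort=None): opening from 0.0 (shut) to 1.0 (fully open); effort is the grip in N (None keeps the last); returns when the fingers have stopped.
- manip.dwell(seconds).
- manip.inverse_kinematics(position, orientation): joint angles nearest the present ones, or None.
- manip.grab_frame(name): name is "scene" or "top" or "wrist"; returns (picture, depth): 480x640x3 uint8, red, green, blue; 480x640 float32, m along the optical axis (not along the pixel's ray), 0 where there is no reading.
- manip.get_calibration(name): a dict with "camera_matrix" (3x3 intrinsics, pixels), "R" (3x3) and "t" (3): a world point X has camera coordinates R X + t. Camera axes: x right, y down, z forward; pixel columns grow to the right and rows downward; lengths in m; the calibration is good to about 2 mm. A picture is of the moment at which its call begins: read the wrist's pose just before it. get_calibration takes no time and is no camera call; for the wrist camera it gives the pose at the moment of the call.
A pose or a line that the arm cannot do raises manip.Unreachable and nothing moves.
- manip.sign_off(): hands the job in, once; it reports no verdict.
Trained networks look in the newest picture that a camera, given by its name, has taken for a name from the list of things; names that differ only in an ending like _2 or _b are one class to them, and where a whole thing is asked for, a point or a joint stands for the part that bears it (a point fixed in the world has none). Each returns a list of dicts, best first, with "confidence" (0 to 1); they miss things now and then, are a little off and sometimes report something else, mostly with a low value. They report only what shows in the picture. A call takes as long as a camera call.
- manip.look_for(camera, name): "at" ([x, y, z] in m, in world coordinates, good to about 4 mm: the middle of the surface that is visible of it).
Readings, each from a call of its own:
- manip.current_time(): time.
- manip.current_qpos(): joint angles.
- manip.current_joint_vel(): joint speeds.
- manip.current_joint_torque(): joint torques, N m.
- manip.current_ee_pos(): TCP position.
- manip.current_tcp_rot(): TCP orientation.
- manip.current_force(): force on the tool from outside, world axes, zero at the start.
- manip.current_ft_torque(): the same for the moment, N m.
- manip.current_grip_width(): opening from 0.0 (shut) to 1.0 (fully open).
Only numpy, scipy, OpenCV 4.12 (cv2) and the standard library are available. Lean on these libraries where they do the work, as an engineer would, in place of code of your own. Each camera call takes 0.05 s, during which the arm holds its last target.

## Task

Mount the long power board (the one with two ivory terminal blocks at one end) from the red mat in the assembly frame. One of the two empty bays has a seized jaw, so feel which jaw springs back and use that bay: plain end in the jaw, terminal-block end fully home under the near rail's lip, lying flat on both ledges, centred in the bay and held by the spring alone. Leave the rest of the bench as it is.

Things in the scene. Friction and masses are not known exactly. Their poses are not given: they have to be found in the camera images.
- board_center (a point): Centre, half-way up, of the power board: flat plate 100 (its x) x 60 (its y) x 5 mm, aluminium below, purple circuit board on top, 0.09 to 0.14 kg. Two ivory terminal blocks side by side near its -x end. Parts stand up to 14 mm above its top, within 24 mm of the long centre line; 9 mm at each end is bare. Starts flat on a 2 mm mat (underside z = 2 mm), terminal end roughly towards the robot.
- board_terminal_edge (a point): Middle of the board's terminal end face, 50 mm along -x from board_center, half-way up; same axes.
- frame: Fixed assembly frame of aluminium profiles. Origin on the table midway between its two empty bays (y = -65 and +65 mm); x from the near rail to the jaws, y along the near rail, z up. Open below between the rails. A loaded bay at y = 195 mm, its board's edge at 165. Frame spans x -107..147, y -142..272 mm, at most 66 mm high at the clamps, 45 at the corners, 51 at the near rail.
- small_board_center (a point): Centre, half-way up, of a smaller circuit board, 74 x 46 x 5 mm, flat on the mat: leave alone.
- screwdriver_grip (a point): Grip of a screwdriver, 160 mm long, on the mat beyond the boards: leave alone.
- tweezers_mid (a point): Middle of steel tweezers, 112 x 8 x 9 mm, lying crosswise at the robot side of the mat: leave alone.
- spool_mid (a point): Middle of an upright solder spool, 54 mm across, 40 mm high: leave alone.
- flux_mid (a point): Middle of a flux bottle, 44 mm across, 110 mm high: leave alone.
- tray_mid (a point): Middle of a black parts tray, 100 x 150 x 35 mm: leave alone.
- bay_1 (a point): Right-hand empty bay (-y side): bottom of the near rail's groove, in the middle of the bay at ledge height (40 mm up); frame axes. The ledge reaches 10 mm out from this point in +x; over it a lip, underside 8 and top 11 mm above the ledge, reaches 6 mm out. A board fully home touches the groove bottom and lies on the ledge.
- bay_2 (a point): Left-hand empty bay (+y side), the same point and shape. Each bay faces a grey jaw, 66 mm long in y, on a clamp block. The jaw's groove opens to -x, its bottom at rest 94.5 to 97.5 mm along +x from this point (set by hand), ledge 40 mm up and 9 mm out, lip 6 mm out, slot 8 mm high inside, 9.5 mm at the flared mouth, lip top at most 13.5 mm above the ledge.
- clamp_rail (a point): Top of the cross rail that carries the clamps, midway between the two empty bays; frame axes. The two jaws look alike: one springs, travelling 16 mm in +x (2.4 N at first, 7.2 N at its stop); the other is seized and does not move. Which is which changes. The 100 mm board in the sprung bay keeps the spring 2.5 to 5.5 mm compressed; to pass the near lip it goes over 6 mm farther.

How it is judged:
By the outcome, as a careful person would: the job done as asked, in the order asked, and still so for the second after the job is handed in, with the robot touching nothing.
It also fails if it takes over 51 s, if anything falls off the work surface, if the arm or the gripper's body presses on something with over 40 N, if the wrist force passes 120 N, or if a joint passes its speed limit or range.

## Working session

There is one attempt and no reset: what is moved stays moved. The work goes in short steps, each a Python script; the robot and the scene stay as the last script left them, time stands still between calls to the robot, and variables do not carry over. Pictures are saved under pics/ and viewed, and the job is handed in when it is done.

```bash
mkdir -p pics; ls; python3 - <<'E'
from bench import manip
import cv2
print(manip.current_time())
for c in("scene","top","wrist"):
    p,d=manip.grab_frame(c); cv2.imwrite(f"pics/{c}0.png",p[:,:,::-1])
    for n in ["board_center","board_terminal_edge","frame","bay_1","bay_2","clamp_rail","small_board_center"] if c!="wrist" else []:
        r=manip.look_for(c,n); print(c,n,[(round(x["confidence"],2),[round(float(v),4) for v in x["at"]]) for x in r[:3]])
    k=manip.get_calibration(c); print(k["camera_matrix"].tolist(),k["R"].round(4).tolist(),k["t"].round(4).tolist())
print(manip.current_time())
E
```

```text
pics
0.0
scene board_center [(0.85, [0.4771, -0.324, 0.006]), (0.57, [0.6462, -0.4509, 0.0108])]
scene board_terminal_edge [(0.86, [0.474, -0.3209, 0.007])]
scene frame [(0.65, [0.611, 0.2672, 0.0315])]
scene bay_1 [(0.78, [0.6173, 0.2651, 0.0311]), (0.63, [0.6492, -0.4518, 0.0099])]
scene bay_2 [(0.78, [0.6173, 0.2651, 0.0311]), (0.63, [0.6492, -0.4518, 0.0099])]
scene clamp_rail [(0.69, [0.6133, 0.2666, 0.0345])]
scene small_board_center [(0.47, [0.7385, -0.0823, 0.0404])]
[[622.375564047021, 0.0, 318.52401753319214], [0.0, 622.375564047021, 245.1462928770245], [0.0, 0.0, 1.0]] [[0.2637, 0.9646, -0.0048], [0.8111, -0.2245, -0.5402], [-0.5221, 0.1385, -0.8416]] [-0.0699, -0.4186, 1.5789]
top board_center [(0.85, [0.4713, -0.3188, 0.0061])]
top board_terminal_edge [(0.89, [0.4732, -0.3207, 0.0138])]
top frame [(0.97, [0.5749, 0.2924, 0.0325])]
top bay_1 [(0.82, [0.5748, 0.2899, 0.0353])]
top bay_2 [(0.82, [0.5748, 0.2899, 0.0353])]
top clamp_rail [(0.58, [0.5798, 0.2907, 0.0358])]
top small_board_center [(0.74, [0.4733, -0.1527, 0.0093])]
[[589.8600051449687, 0.0, 322.0846676831493], [0.0, 589.8600051449687, 237.12074287322625], [0.0, 0.0, 1.0]] [[-0.0009, -0.9998, 0.0193], [-0.9959, -0.0009, -0.0905], [0.0905, -0.0193, -0.9957]] [-0.0964, 0.5556, 1.0579]
[[427.4329396447603, 0.0, 318.59926556103744], [0.0, 427.4329396447603, 238.23970152735436], [0.0, 0.0, 1.0]] [[0.3646, 0.9312, -0.0007], [0.8839, -0.3458, 0.3148], [0.2929, -0.1154, -0.9491]] [-0.5508, -0.0408, 0.381]
0.85
```

View pics/scene0.png

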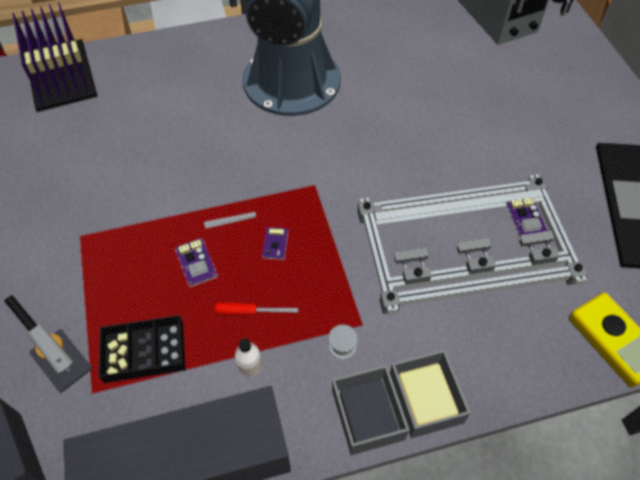

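View pics/top0.png

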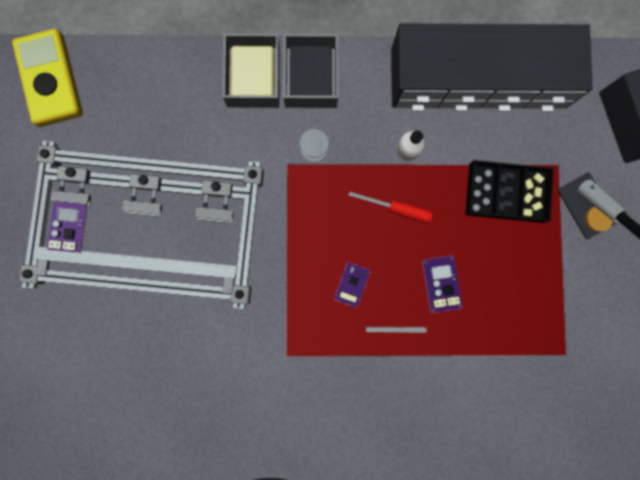

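View pics/wrist0.png

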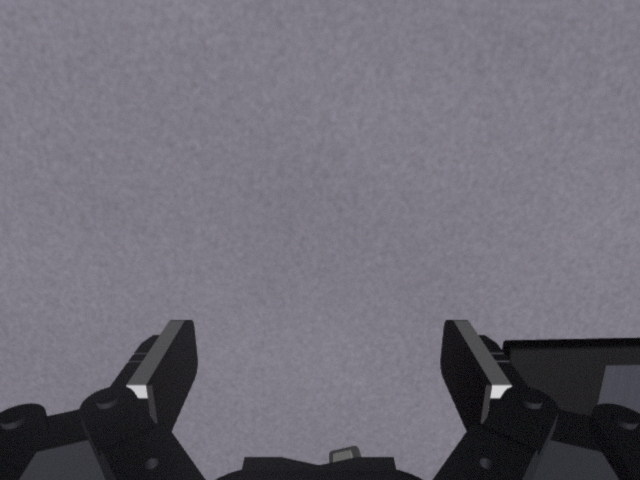

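The top view shows the target board at about (442,284), terminals toward the robot at (447,303). The smaller board is at (352,285). The empty-bay jaws are at (142,208) for bay_2 and (214,214) for bay_1. The frame is yawed about −5°. Next I compute coarse poses from these pixels and bring the wrist camera over the bays.

```bash
cat > h.py <<'E'
from bench import manip
import numpy as np, cv2
def ray(cal,uv,z):
    K,R,t=cal["camera_matrix"],cal["R"],cal["t"]
    d=R.T@np.linalg.inv(K)@np.array([uv[0],uv[1],1.]); c=-R.T@t
    return c+d*(z-c[2])/d[2]
def proj(cal,X):
    p=cal["R"]@np.asarray(X,float)+cal["t"]; q=cal["camera_matrix"]@p; return q[:2]/q[2]
def Rtool(yaw,tilt=0.):
    """tool down; tool y along (frame) y axis yawed; tilt>0 : +x end of board down."""
    c,s=np.cos(yaw),np.sin(yaw); Rz=np.array([[c,-s,0],[s,c,0],[0,0,1]])
    ct,st=np.cos(tilt),np.sin(tilt); Ry=np.array([[ct,0,st],[0,1,0],[-st,0,ct]])
    B=np.array([[0,0,1],[0,1,0],[-1,0,0.]])  # tool x->-z, y->y, z->x
    return Rz@Ry@B
def snap(n,f):
    cal=manip.get_calibration(n); p,d=manip.grab_frame(n); cv2.imwrite(f"pics/{f}.png",p[:,:,::-1]); np.savez(f"pics/{f}.npz",d=d,**cal); return p,d,cal
E
python3 - <<'E'
from h import *
cal=manip.get_calibration("top")
for uv in [(45,153),(253,173),(28,273),(239,294)]: print(ray(cal,uv,.045))
for uv in [(142,208),(214,214)]: print("jaw",ray(cal,uv,.052))
print("rail",ray(cal,(40,255),.051),ray(cal,(235,272),.051))
print("board",ray(cal,(442,284),.007))
print(np.linalg.det(Rtool(0)), manip.current_tcp_rot().round(3).tolist())
calw=manip.get_calibration("wrist"); print("camcentre",-calw["R"].T@calw["t"],manip.current_ee_pos())
E
```

```text
[0.70655769 0.40617513 0.045     ]
[0.67092558 0.02956959 0.045     ]
[0.48934589 0.42718367 0.045     ]
[0.45179851 0.05238374 0.045     ]
jaw [0.60534285 0.22666645 0.052     ]
jaw [0.59472415 0.09796311 0.052     ]
rail [0.52105    0.40464578 0.051     ] [0.49083562 0.05922722 0.051     ]
board [ 0.46978104 -0.32030511  0.007     ]
1.0 [[0.0, 0.364, 0.931], [-0.0, 0.931, -0.364], [-1.0, -0.0, 0.0]]
camcentre [0.12521562 0.54273358 0.37409775] [0.20028507 0.51220759 0.23130275]
```

```bash
python3 -c "
import cv2
p=cv2.imread('pics/top0.png'); cv2.imwrite('pics/top0z.png',cv2.resize(p[130:320,10:270],(780,570),interpolation=cv2.INTER_CUBIC))"
```

```text
(no output)
```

View pics/top0z.png

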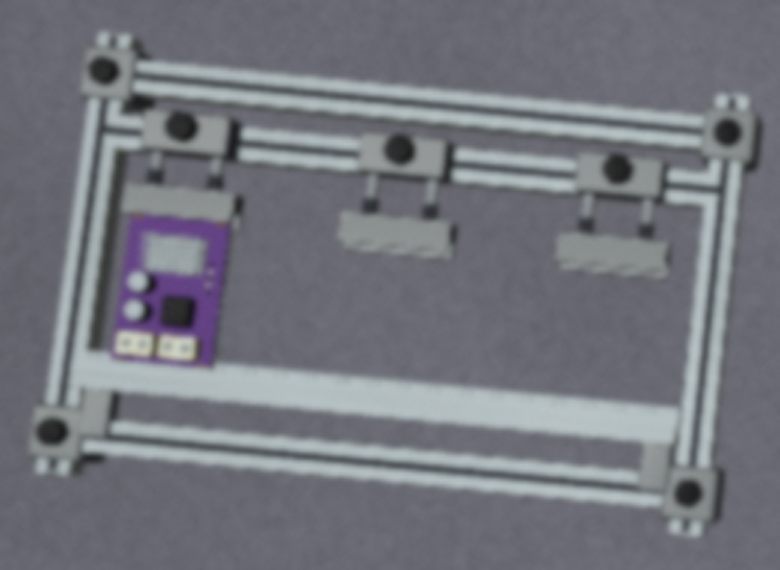

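```bash
python3 - <<'E'
from h import *
yaw=np.radians(-5.2); O=np.array([.554,.166,0]); R=Rtool(yaw); F=np.array([[np.cos(yaw),-np.sin(yaw),0],[np.sin(yaw),np.cos(yaw),0],[0,0,1]])
manip.move_ptp(O+F@[-.015,.03,.26],R); print(manip.current_time(),manip.current_qpos().round(3))
snap("wrist","wA")
for n in ["bay_1","clamp_rail"]:
    print(n,[(round(x["confidence"],2),np.round(x["at"],4)) for x in manip.look_for("wrist",n)[:4]])
manip.set_gripper(0.0,40); print(manip.current_time())
manip.move_l(O+F@[-.015,-.065,.20],R,max_speed=.2)
snap("wrist","wB"); print(manip.current_time(),manip.current_force())
E
```

```text
2.55 [ 0.27   0.372  1.548  0.     1.222 -1.211]
bay_1 [(0.63, array([0.5387, 0.2879, 0.0354]))]
clamp_rail [(0.94, array([0.5386, 0.2844, 0.0351]))]
3.4667
4.225 [0.4227897  1.26157632 0.19969163]
```

View pics/wA.png

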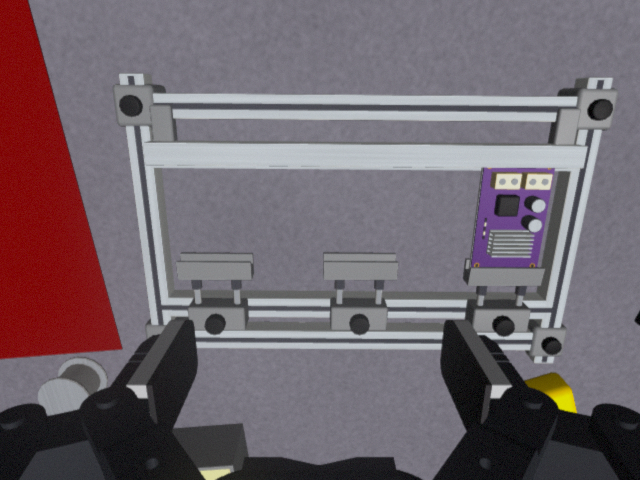

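View pics/wB.png

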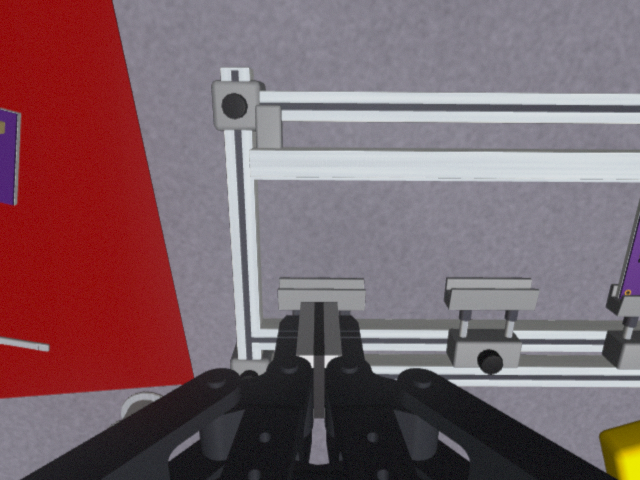

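```bash
python3 -c "
import cv2
p=cv2.imread('pics/wA.png'); cv2.imwrite('pics/wAz.png',cv2.resize(p[130:345,130:420],(797,591),interpolation=cv2.INTER_CUBIC))
p=cv2.imread('pics/wB.png'); cv2.imwrite('pics/wBz.png',cv2.resize(p[135:375,230:550],(800,600),interpolation=cv2.INTER_CUBIC))"
```

```text
(no output)
```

View pics/wAz.png

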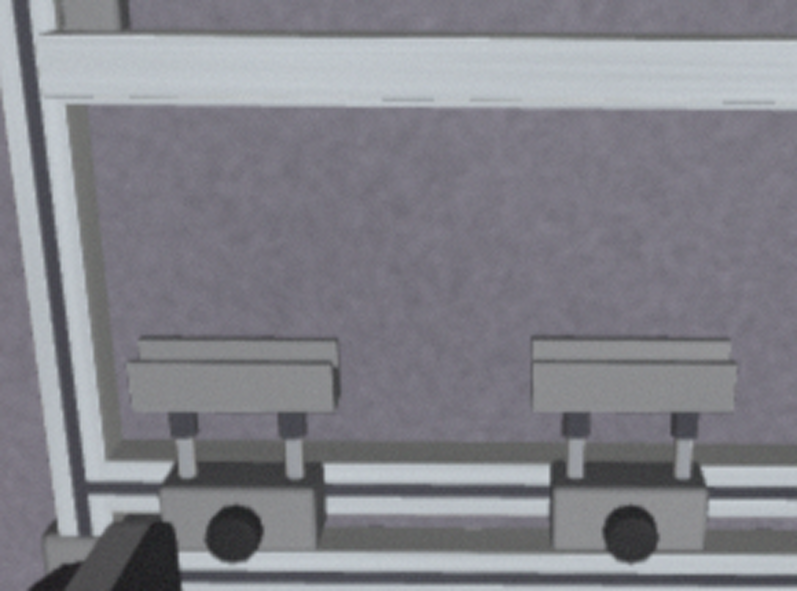

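View pics/wBz.png

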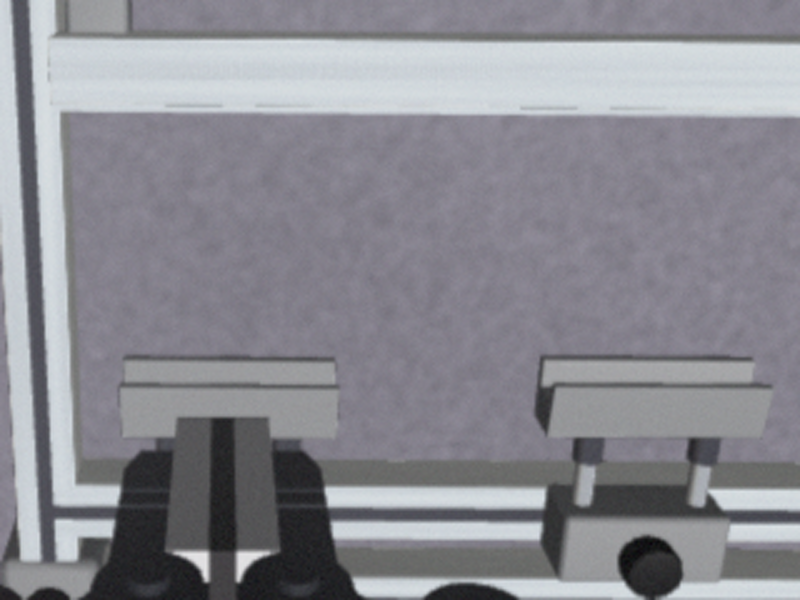

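```bash
cat > tri.py <<'E'
from h import *
A=np.load("pics/wA.npz");B=np.load("pics/wB.npz")
P=lambda c:c["camera_matrix"]@np.c_[c["R"],c["t"]]
a=lambda p:np.array([p[0]/797*290+130-.3,p[1]/591*215+130-.3]); b=lambda p:np.array([p[0]/2.5+230-.3,p[1]/2.5+135-.3])
yaw=np.radians(-5.2); O=np.array([.554,.166,0]); F=np.array([[np.cos(yaw),-np.sin(yaw),0],[np.sin(yaw),np.cos(yaw),0],[0,0,1]])
for n,p,q in [("J1 lip R",(128,362),(120,384)),("J1 lip L",(333,362),(338,384)),("J1 ledge R",(139,338),(124,357)),("J1 ledge L",(338,338),(335,357)),
 ("J2 lip R",(532,362),(553,384)),("J2 lip L",(736,362),(771,384)),("J2 ledge R",(533,338),(541,357)),("J2 ledge L",(730,338),(753,357))]:
    X=cv2.triangulatePoints(P(A),P(B),a(p),b(q)).ravel(); X=X[:3]/X[3]
    d=A["d"][int(a(p)[1])+2,int(a(p)[0])]
    zz=.053 if "lip" in n else .04
    print(n,"world",X.round(4),"frame",(F.T@(X-O)).round(4),"planeA",(F.T@(ray(A,a(p),zz)-O)).round(4)[:2],"planeB",(F.T@(ray(B,b(q),zz)-O)).round(4)[:2])
for p in [(70,104),(400,106.3),(790,108.5)]: print("rail A",(F.T@(ray(A,a(p),.051)-O)).round(4))
for p in [(65,112.5),(400,114),(795,115.5)]: print("rail B",(F.T@(ray(B,b(p),.051)-O)).round(4))
for c,nm in((A,"A"),(B,"B")):
  d=c["d"]
  for uv in ([(215,268),(360,268),(300,157),(300,162)] if nm=="A" else [(300,296),(490,300),(400,165),(400,174)]):
    dd=d[uv[1],uv[0]]; X=c["R"].T@(np.linalg.inv(c["camera_matrix"])@[uv[0],uv[1],1]*dd-c["t"]); print(nm,uv,X.round(4),(F.T@(X-O)).round(4))
E
python3 tri.py
```

```text
J1 lip R world [0.5875 0.0681 0.0498] frame [ 0.0422 -0.0945  0.0498] planeA [ 0.0412 -0.0934] planeB [ 0.0404 -0.094 ]
J1 lip L world [0.5939 0.1337 0.0486] frame [ 0.0427 -0.0286  0.0486] planeA [ 0.0412 -0.0279] planeB [ 0.0405 -0.0291]
J1 ledge R world [0.5837 0.0688 0.0381] frame [ 0.0384 -0.0941  0.0381] planeA [ 0.0379 -0.0935] planeB [ 0.0374 -0.0939]
J1 ledge L world [0.59   0.1341 0.0373] frame [ 0.0387 -0.0285  0.0373] planeA [ 0.0378 -0.0281] planeB [ 0.0374 -0.0288]
J2 lip R world [0.5989 0.1978 0.0508] frame [0.0418 0.0357 0.0508] planeA [0.0412 0.0357] planeB [0.0405 0.035 ]
J2 lip L world [0.6049 0.2631 0.0506] frame [0.0419 0.1013 0.0506] planeA [0.0411 0.1008] planeB [0.0405 0.1   ]
J2 ledge R world [0.5964 0.1985 0.0358] frame [0.0393 0.0362 0.0358] planeA [0.0378 0.0361] planeB [0.0374 0.0348]
J2 ledge L world [0.6014 0.2634 0.0381] frame [0.0384 0.1013 0.0381] planeA [0.0378 0.1009] planeB [0.0375 0.1002]
rail A [-0.0408 -0.1028  0.051 ]
rail A [-0.0401 -0.0041  0.051 ]
rail A [-0.0395  0.1126  0.051 ]
rail B [-0.0408 -0.1069  0.051 ]
rail B [-0.0403 -0.0145  0.051 ]
rail B [-0.0398  0.0946  0.051 ]
A (215, 268) [0.5964 0.1016 0.0515] [ 0.0481 -0.0603  0.0515]
A (360, 268) [0.6074 0.2295 0.0531] [0.0474 0.0681 0.0531]
A (300, 157) [0.5062 0.1868 0.0515] [-0.0494  0.0164  0.0515]
A (300, 162) [0.5105 0.1863 0.0496] [-0.0451  0.0162  0.0496]
B (300, 296) [0.5936 0.0846 0.0529] [ 0.0468 -0.0775  0.0529]
B (490, 300) [0.6106 0.227  0.0517] [0.0508 0.0659 0.0517]
B (400, 165) [0.5026 0.1626 0.0514] [-0.0509 -0.0081  0.0514]
B (400, 174) [0.5087 0.1623 0.052 ] [-0.0448 -0.0078  0.052 ]
```

```bash
cat >> tri.py <<'E'
print('----')
for p in [(70,104),(400,106.3),(790,108.5)]: print("ledge A",(F.T@(ray(A,a(p),.040)-O)).round(4))
for p in [(65,112.5),(400,114),(795,115.5)]: print("ledge B",(F.T@(ray(B,b(p),.040)-O)).round(4))
for p in [(60,97),(150,97.5),(408,99.5),(495,100),(750,102.5)]: print("lip A",(F.T@(ray(A,a(p),.051)-O)).round(4))
for p in [(195,105.5),(285,106),(550,107.5),(637,108)]: print("lip B",(F.T@(ray(B,b(p),.051)-O)).round(4))
E
python3 tri.py | sed -n '/----/,$p'
```

```text
----
ledge A [-0.039 -0.107  0.04 ]
ledge A [-0.0384 -0.0052  0.04  ]
ledge A [-0.0377  0.1152  0.04  ]
ledge B [-0.0387 -0.1085  0.04  ]
ledge B [-0.0382 -0.0126  0.04  ]
ledge B [-0.0377  0.1005  0.04  ]
lip A [-0.0428 -0.1056  0.051 ]
lip A [-0.0427 -0.0787  0.051 ]
lip A [-0.0421 -0.0017  0.051 ]
lip A [-0.042   0.0243  0.051 ]
lip A [-0.0413  0.1005  0.051 ]
lip B [-0.0427 -0.071   0.051 ]
lip B [-0.0425 -0.0462  0.051 ]
lip B [-0.0421  0.0267  0.051 ]
lip B [-0.0419  0.0507  0.051 ]
```

```bash
cat >> h.py <<'E'
YAW=np.radians(-5.45)
Fr=np.array([[np.cos(YAW),-np.sin(YAW),0],[np.sin(YAW),np.cos(YAW),0],[0,0,1]])
_y=np.radians(-5.2); G=np.array([.554,.166,0])+np.array([[np.cos(_y),-np.sin(_y),0],[np.sin(_y),np.cos(_y),0],[0,0,1]])@[-.0483,.0035,0]
BAYY={1:-.065,2:.065}
def W(bay,x,y,z): return G+Fr@np.array([x,BAYY[bay]+y,z])
def f_bay(): return Fr.T@np.asarray(manip.current_force())
E
python3 - <<'E'
from h import *
R=Rtool(YAW)
manip.move_l(W(1,.060,0,.10),R,max_speed=.25)
manip.move_l(W(1,.060,0,.031),max_speed=.15)
f0=f_bay(); print(manip.current_time(),f0.round(2))
manip.move_l(W(1,.072,0,.031),max_speed=.08)
for x in np.arange(.0735,.0825,.0015):
    manip.move_l(W(1,x,0,.031),max_speed=.04)
    f=f_bay()-f0; p=Fr.T@(manip.current_ee_pos()-G); print(round(x*1e3,1),f.round(2),(p*1e3).round(2),round(manip.current_time(),2))
    if abs(f[0])>12: break
E
```

```text
5.4 [-0.47 -0.7   0.49]
73.5 [-0.43  0.01 -0.73] [ 73.39 -64.97  31.11] 5.95
75.0 [ 0.19 -0.08 -0.75] [ 75.02 -64.99  30.99] 6.2
76.5 [-2.7   1.43  1.05] [ 75.97 -65.03  30.78] 6.45
78.0 [-11.27   1.43   6.54] [ 76.12 -65.05  30.66] 6.7
79.5 [-16.91   1.09  10.66] [ 76.23 -65.06  30.56] 6.95
```

Jaw 1 barely moved (0.3 mm) while the force rose to 17 N, so it is seized. I check that jaw 2 yields.

```bash
python3 - <<'E'
from h import *
manip.move_l(W(1,.062,0,.031),max_speed=.1)
manip.move_l(W(1,.060,0,.075),max_speed=.2)
manip.move_l(W(2,.060,0,.075),max_speed=.3)
manip.move_l(W(2,.060,0,.031),max_speed=.15)
f0=f_bay()
manip.move_l(W(2,.0735,0,.031),max_speed=.08)
for x in (.075,.077,.079,.081):
    manip.move_l(W(2,x,0,.031),max_speed=.05)
    f=f_bay()-f0; p=Fr.T@(manip.current_ee_pos()-G); print(round(x*1e3,1),f.round(2),(p*1e3).round(2),round(manip.current_time(),2))
    if abs(f[0])>12: break
manip.move_l(W(2,.077,0,.031),max_speed=.05); print((f_bay()-f0).round(2))
manip.move_l(W(2,.062,0,.031),max_speed=.1)
manip.move_l(W(2,.060,0,.12),max_speed=.25); print(manip.current_time())
E
```

```text
75.0 [ 1.34 -1.02 -0.61] [74.97 65.06 31.21] 9.23
77.0 [-1.49 -0.82  2.29] [76.77 65.05 30.98] 9.48
79.0 [-1.56 -0.77  1.14] [78.93 65.04 30.94] 9.73
81.0 [-3.33 -0.31 -0.26] [80.96 65.   30.91] 9.98
[-2.33  0.32 -1.58]
11.0417
```

```bash
python3 - <<'E'
from h import *
yb=np.radians(9); R=Rtool(yb)
manip.move_ptp(np.array([.43,-.30,.22]),R); print(manip.current_time(),manip.current_qpos().round(2))
snap("wrist","bA"); 
for n in ["board_center","board_terminal_edge"]: print([(round(x["confidence"],2),np.round(x["at"],4)) for x in manip.look_for("wrist",n)[:4]])
manip.set_gripper(1.0); print(manip.current_time())
manip.move_l(np.array([.455,-.335,.16]),R,max_speed=.25)
snap("wrist","bB"); print(manip.current_time())
E
```

```text
13.0583 [-0.7   0.32  1.73  0.    1.09 -2.43]
[(0.78, array([ 0.4631, -0.3204,  0.0038]))]
[(0.93, array([ 0.4713, -0.3242,  0.0056]))]
13.9917
14.4833
```

View pics/bA.png

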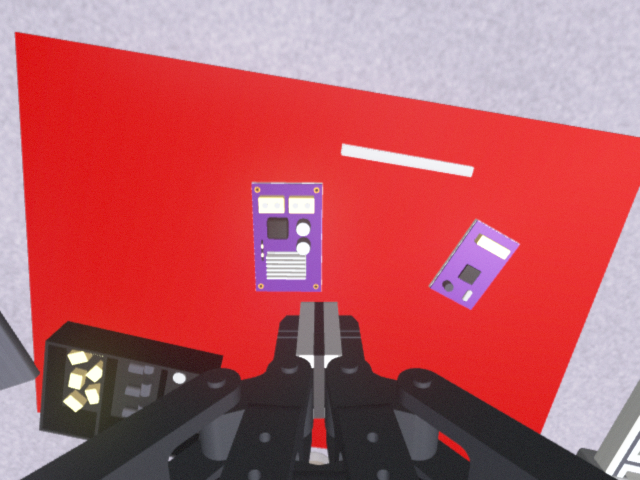

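View pics/bB.png

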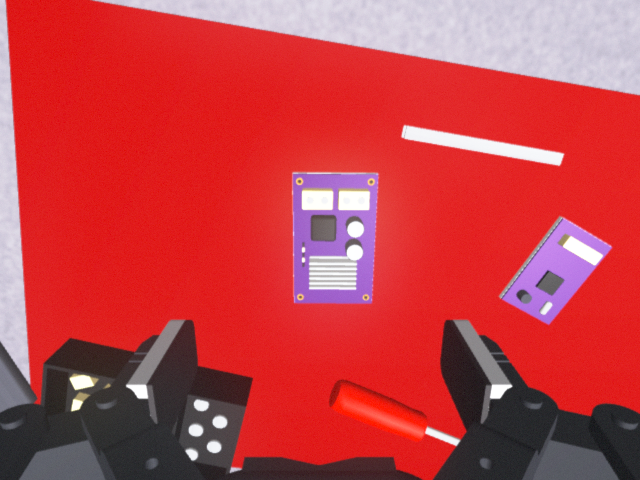

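```bash
cat > bd.py <<'E'
from h import *
C=[]
for n in("bA","bB"):
    p=cv2.imread(f"pics/{n}.png"); c=np.load(f"pics/{n}.npz"); h=cv2.cvtColor(p,cv2.COLOR_BGR2HSV)
    m=cv2.inRange(h,(120,60,60),(155,255,255))
    cs,_=cv2.findContours(m,cv2.RETR_EXTERNAL,cv2.CHAIN_APPROX_NONE)
    k=max(cs,key=cv2.contourArea); 
    W3=np.array([ray(c,u[0],.007)[:2] for u in cv2.convexHull(k)])
    r=cv2.minAreaRect((W3*1000).astype(np.float32)); print(n,r,cv2.boundingRect(k))
    # image quad for triangulation
    hull=cv2.convexHull(k); q=cv2.approxPolyDP(hull,8,True)[:,0]; print(q.tolist()); C.append((c,q))
    d=c["d"]; 
    z=[(c["R"].T@(np.linalg.inv(c["camera_matrix"])@[u[0],u[1],1]*d[u[1],u[0]]-c["t"]))[2] for u in [cv2.boundingRect(k)[0:2]+np.array([6,100])]]; print("z depth",z)
P=lambda c:c["camera_matrix"]@np.c_[c["R"],c["t"]]
qs=[]
for c,q in C:
    q=np.array(sorted(q.tolist(),key=lambda s:(s[1]>q[:,1].mean(),s[0])),float); qs.append(q)
if all(len(q)==4 for q in qs):
    X=cv2.triangulatePoints(P(C[0][0]),P(C[1][0]),qs[0].T,qs[1].T); X=(X[:3]/X[3]).T; print(X.round(4), X.mean(0).round(4))
E
python3 bd.py
```

```text
bA ((472.32012939453125, -319.7511901855469), (99.46748352050781, 59.088584899902344), 8.542335510253906) (252, 183, 70, 109)
[[252, 184], [321, 184], [319, 291], [256, 289]]
z depth [np.float64(0.008252107809586993)]
bB ((472.28271484375, -319.8317565917969), (98.86746215820312, 59.27656555175781), 8.589238166809082) (293, 174, 85, 129)
[[377, 174], [371, 301], [295, 302], [293, 174]]
z depth [np.float64(0.007710453499018419)]
[[ 0.4286 -0.3559  0.0055]
 [ 0.419  -0.2984  0.0081]
 [ 0.5208 -0.341   0.0151]
 [ 0.5129 -0.285   0.0144]] [ 0.4703 -0.3201  0.0108]
```

```bash
python3 - <<'E'
from h import *
manip.set_gripper(0.82); print(manip.current_time())
p=manip.current_ee_pos(); Rt=manip.current_tcp_rot(); snap("wrist","g82")
np.savez("pics/g82p.npz",p=p,Rt=Rt)
def tool(f,p,Rt,us):
    c=np.load(f"pics/{f}.npz")
    for u in us:
        d=c["d"][u[1],u[0]]; X=c["R"].T@(np.linalg.inv(c["camera_matrix"])@[u[0],u[1],1]*d-c["t"]); print(f,u,round(float(d),3),(Rt.T@(X-p)*1e3).round(1))
img=cv2.imread("pics/g82.png"); cv2.imwrite("pics/g82z.png",cv2.resize(img[290:450,120:520],(800,320)))
print(p)
tool("bB",p,Rt,[(180,324),(190,330),(194,340),(165,340),(150,370),(135,387),(194,375),(175,420),(449,330),(460,324)])
E
```

```text
14.7917
[ 0.45510179 -0.33491214  0.16088284]
bB (180, 324) 0.14 [-18.1 -44.2 -10.3]
bB (190, 330) 0.143 [-15.7 -42.   -6.7]
bB (194, 340) 0.146 [-14.  -41.5  -1.8]
bB (165, 340) 0.129 [-29.3 -45.2 -11.2]
bB (150, 370) 0.115 [-44.2 -44.2 -11.2]
bB (135, 387) 0.11 [-49.9 -46.  -10.1]
bB (194, 375) 0.147 [-17.4 -41.7   9.9]
bB (175, 420) 0.127 [-38.6 -41.5  10.2]
bB (449, 330) 0.14 [-18.7  43.8  -8.3]
bB (460, 324) 0.139 [-18.5  47.2 -10.4]
```

View pics/g82z.png

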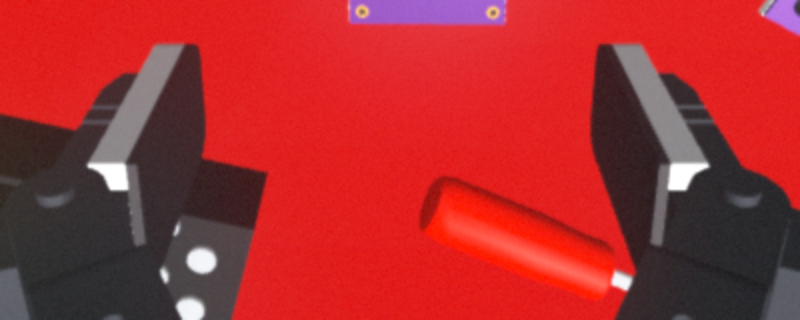

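```bash
python3 - <<'E'
import numpy as np
q=np.load("pics/g82p.npz");p,Rt=q["p"],q["Rt"]
c=np.load("pics/g82.npz");K=np.linalg.inv(c["camera_matrix"])
def T(u):
    d=c["d"][u[1],u[0]]; X=c["R"].T@(K@[u[0],u[1],1]*d-c["t"]); return (Rt.T@(X-p)*1e3).round(1)
for r in range(312,366,5):
    row=c["d"][r,190:240]; 
    # last col of finger (depth<0.155)
    k=[i for i in range(len(row)) if 0<row[i]<.152]
    if k: print(r,190+k[-1],T((190+k[-1],r)),T((190+k[-1]-3,r)))
E
```

```text
312 217 [-10.4 -34.3  -9.7] [-11.3 -35.1 -10.2]
317 219 [ -8.2 -34.3  -6.6] [-13.8 -33.9  -9.7]
322 220 [ -9.2 -33.9  -5.2] [-13.3 -33.8  -7.5]
327 219 [-10.  -34.1  -3.6] [-12.9 -34.4  -5.3]
332 219 [-10.  -34.3  -1.7] [-14.1 -34.2  -4.1]
337 220 [-10.2 -34.    0.3] [-14.2 -34.   -2.2]
342 220 [-10.5 -34.1   2.1] [-14.5 -34.1  -0.4]
347 219 [-12.1 -34.2   3.1] [-16.9 -33.9   0.1]
352 220 [-11.6 -34.1   5.5] [-15.6 -34.1   2.8]
357 219 [-12.7 -34.3   6.8] [-17.5 -34.    3.6]
362 220 [-12.7 -34.1   8.9] [-14.6 -34.7   7.6]
```

```bash
python3 - <<'E'
from h import *
yb=np.radians(8.55); R=Rtool(yb); C=np.array([.4723,-.3198,0])
manip.move_l(C+[0,0,.05],R,max_speed=.2)
manip.move_l(C+[0,0,-.0045],max_speed=.12)
print(manip.current_time(),manip.current_ee_pos().round(4),manip.current_force().round(2))
manip.set_gripper(0.4,80)
print("grip",manip.current_grip_width(),manip.current_time(),manip.current_ee_pos().round(4),manip.current_force().round(2))
manip.move_l(C+[0,0,.06],max_speed=.15); print(manip.current_grip_width(),manip.current_force().round(2),manip.current_time())
snap("wrist","h1")
E
```

```text
16.15 [ 0.4725 -0.3201 -0.0041] [-0.47 -0.7   0.38]
grip 0.6647461912802761 16.425 [ 0.4734 -0.3208 -0.0022] [-3.34  0.89 19.33]
0.662996240760058 [-0.08 -0.18 -2.  ] 17.0083
```

View pics/h1.png

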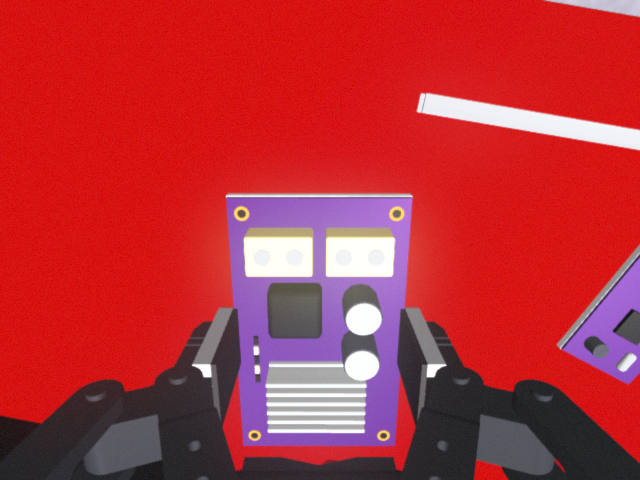

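```bash
python3 - <<'E'
from h import *
c=np.load("pics/h1.npz"); K=np.linalg.inv(c["camera_matrix"]); Rt=manip.current_tcp_rot(); p=manip.current_ee_pos()
print(p)
def T(u):
    d=c["d"][u[1],u[0]]; X=c["R"].T@(K@[u[0],u[1],1]*d-c["t"]); return (Rt.T@(X-p)*1e3)
# fit plane on purple points
img=cv2.imread("pics/h1.png"); h=cv2.cvtColor(img,cv2.COLOR_BGR2HSV); m=cv2.inRange(h,(120,60,60),(155,255,255)); m[:, :225]=0; m[:,415:]=0
m=cv2.erode(m,np.ones((5,5)))
ys,xs=np.where(m>0); P=np.array([T((x,y)) for x,y in zip(xs[::7],ys[::7])])
A=np.c_[P[:,1],P[:,2],np.ones(len(P))]; s=np.linalg.lstsq(A,P[:,0],rcond=None)[0]
r=P[:,0]-A@s; k=abs(r)<3; s=np.linalg.lstsq(A[k],P[k,0],rcond=None)[0]; print("plane x=a*y+b*z+c",s,len(P),r[k].std())
# intersect pixel rays with plane
Rc=c["R"]@Rt; o=Rt.T@(-c["R"].T@c["t"]-p)*1e3
for u in [(227,197),(412,197),(320,197),(242,445),(397,445),(320,446)]:
    d=Rt.T@c["R"].T@(K@[u[0],u[1],1.]); n=np.array([1,-s[0],-s[1]]); t=(s[2]-n@o)/(n@d); print(u,(o+t*d).round(1))
E
```

```text
[ 0.47179798 -0.31941244  0.05902306]
plane x=a*y+b*z+c [ 4.80374736e-04  1.07213903e-03 -9.81626383e+00] 2322 1.212967959658925
(227, 197) [ -9.9 -28.5 -50. ]
(412, 197) [ -9.9  30.4 -50. ]
(320, 197) [ -9.9   1.1 -50. ]
(242, 445) [ -9.8 -29.4  49.3]
(397, 445) [-9.7 31.4 49.3]
(320, 446) [-9.8  1.2 49.8]
```

```bash
cat >> h.py <<'E'
HOLD=np.array([-.0048,.0009,.0498])
def Bp(xp,zp,th,dy=0.):
    R=Rtool(YAW,np.radians(th)); return W(2,xp,dy,zp)-R@HOLD, R
def nose():
    """actual plain-bottom-edge position in bay-2 frame, mm, and tilt deg"""
    p=manip.current_ee_pos(); R=manip.current_tcp_rot(); q=Fr.T@(p+R@HOLD-G)-[0,.065,0]
    bx=Fr.T@R[:,2]; return (q*1e3).round(2), round(float(np.degrees(np.arcsin(-bx[2]))),2)
E
python3 - <<'E'
from h import *
p=manip.current_ee_pos()
for a in [(.083,.09,9),(.083,.041,9),(.108,.041,9),(.108,.041,0),(.100,.040,0)]:
    print(a,Bp(*a)[0].round(4),manip.inverse_kinematics(*Bp(*a)))
manip.move_l(p+[0,0,.07],max_speed=.25)
manip.move_ptp(*Bp(.083,.10,9)); print(manip.current_time(),nose(),manip.current_grip_width())
snap("wrist","t1")
manip.move_l(Bp(.083,.058,9)[0],max_speed=.15)
print(manip.current_time(),nose(),f_bay().round(2))
snap("wrist","t2");snap("scene","t2s")
E
```

```text
(0.083, 0.09, 9) [0.5452 0.2345 0.093 ] [ 0.30077129  0.65736326  1.54024505  0.06809096  1.09004302 -1.21081992]
(0.083, 0.041, 9) [0.5452 0.2345 0.044 ] [ 0.30077129  0.72700736  1.5566347   0.07155914  1.00421852 -1.21774907]
(0.108, 0.041, 9) [0.5701 0.2322 0.044 ] [ 0.28596727  0.75952414  1.4895309   0.06753642  1.03951134 -1.22822189]
(0.108, 0.041, 0) [0.5702 0.2321 0.0362] [ 3.11015209e-01  7.13490785e-01  1.59994499e+00 -4.44089210e-16
  8.28156883e-01 -1.16466067e+00]
(0.1, 0.04, 0) [0.5623 0.2329 0.0352] [ 3.16224513e-01  7.05242133e-01  1.62054321e+00 -4.44089210e-16
  8.15807309e-01 -1.15945137e+00]
19.5 (array([83.39, -0.82, 99.99]), 8.99) 0.6637692030240452
19.9833 (array([83.12, -0.27, 58.06]), 9.03) [-0.12  0.56 -1.2 ]
```

View pics/t2.png

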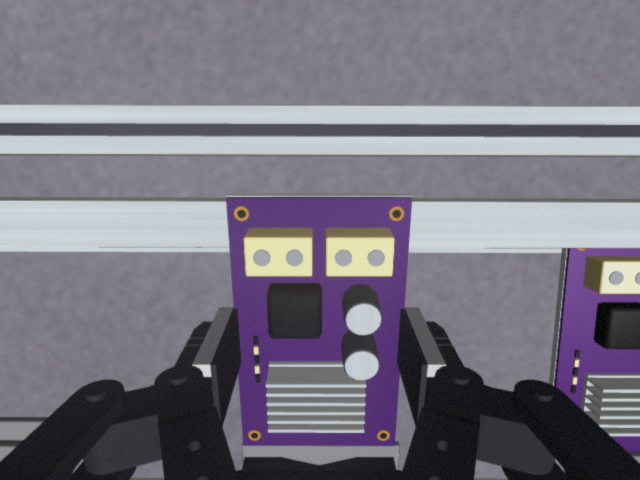

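View pics/t1.png

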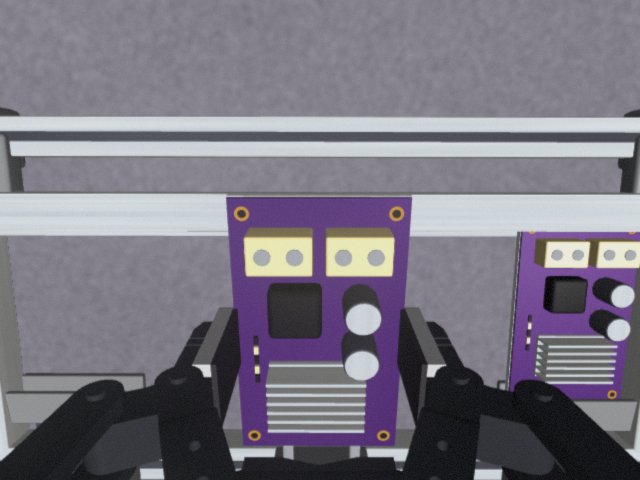

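Board held level, square to the rail and centred on jaw 2 (jaw top visible just past the plain end, cols 243–398). I lower it to slot height and insert.

```bash
python3 - <<'E'
from h import *
def st(m): print(m,nose(),f_bay().round(2),manip.current_grip_width().__round__(4),round(manip.current_time(),2))
st("0")
manip.move_l(Bp(.083,.0412,9)[0],max_speed=.1); st("low")
f0=f_bay()
for x in (.087,.090,.093,.096,.099):
    manip.move_l(Bp(x,.0412,9)[0],max_speed=.06); st(x)
    if np.abs(f_bay()-f0).max()>12: print("STOP"); break
snap("wrist","i1")
E
```

```text
0 (array([83.64,  0.1 , 59.12]), 8.92) [ 0.36 -0.25 -1.07] 0.6672 20.08
low (array([82.73, -0.11, 40.9 ]), 9.05) [-0.51  0.12 -1.08] 0.6643 20.4
0.087 (array([8.752e+01, 6.000e-02, 4.166e+01]), 8.95) [ 0.15  0.13 -1.92] 0.658 20.65
0.09 (array([9.018e+01, 1.000e-02, 4.130e+01]), 8.99) [-0.44 -0.36 -1.04] 0.6665 20.9
0.093 (array([ 9.318e+01, -3.000e-02,  4.119e+01]), 8.99) [ 0.35  0.01 -2.02] 0.665 21.15
0.096 (array([9.572e+01, 1.000e-02, 4.099e+01]), 9.05) [-1.63 -0.04 -1.76] 0.6638 21.4
0.099 (array([ 9.89e+01, -1.00e-02,  4.11e+01]), 9.03) [-3.12  0.22 -1.34] 0.6644 21.65
```

View pics/i1.png

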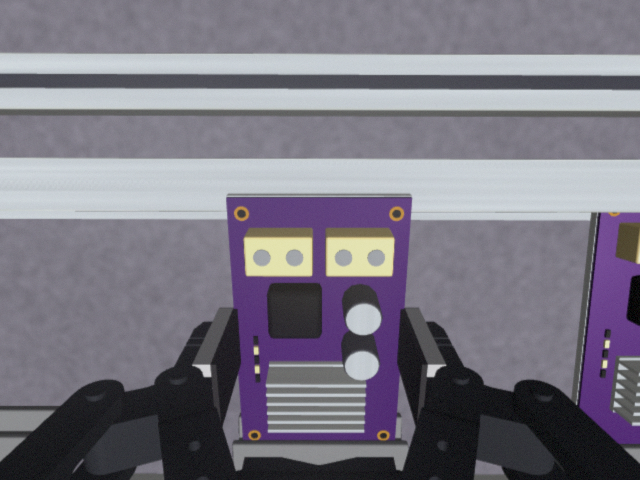

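```bash
python3 - <<'E'
from h import *
def st(m): print(m,nose(),f_bay().round(2),manip.current_grip_width().__round__(4),round(manip.current_time(),2))
dy=.0004
manip.move_l(Bp(.104,.0412,9,dy)[0],max_speed=.06); st("104")
manip.move_l(Bp(.1083,.0412,9,dy)[0],max_speed=.06); st("108")
snap("wrist","i2")
manip.move_l(Bp(.1083,.0412,4.5,dy)[0],Bp(.108,.0412,4.5)[1],max_speed=.04); st("4.5")
snap("wrist","i3")
E
```

```text
104 (array([103.72,   0.11,  40.99]), 9.05) [-5.16 -2.24 -0.63] 0.6665 21.95
108 (array([107.71,   0.15,  40.92]), 9.08) [-6.46 -1.31 -0.22] 0.6659 22.2
4.5 (array([106.93,   0.22,  40.87]), 4.59) [-6.03 -2.06 -0.87] 0.6647 22.5
```

View pics/i3.png

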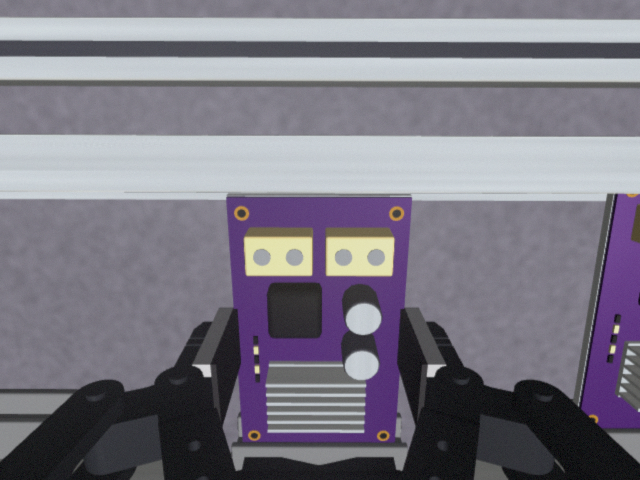

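```bash
python3 - <<'E'
from h import *
def st(m): print(m,nose(),f_bay().round(2),manip.current_grip_width().__round__(4),round(manip.current_time(),2))
dy=.0003
manip.move_l(Bp(.1098,.0412,4.5,dy)[0],max_speed=.04); st("109.8")
manip.move_l(Bp(.1098,.0412,0,dy)[0],Bp(.108,.0412,0)[1],max_speed=.04); st("0deg")
manip.dwell(.1); st("0deg")
snap("wrist","i4")
E
```

```text
109.8 (array([108.98,   0.16,  40.86]), 4.59) [-5.66 -0.81 -1.16] 0.6655 22.8
0deg (array([108.5 ,   0.25,  40.93]), 0.07) [-6.74 -1.27 -2.82] 0.6651 23.05
0deg (array([108.68,   0.25,  40.83]), 0.11) [-7.25  0.15 -2.61] 0.661 23.15
```

View pics/i4.png

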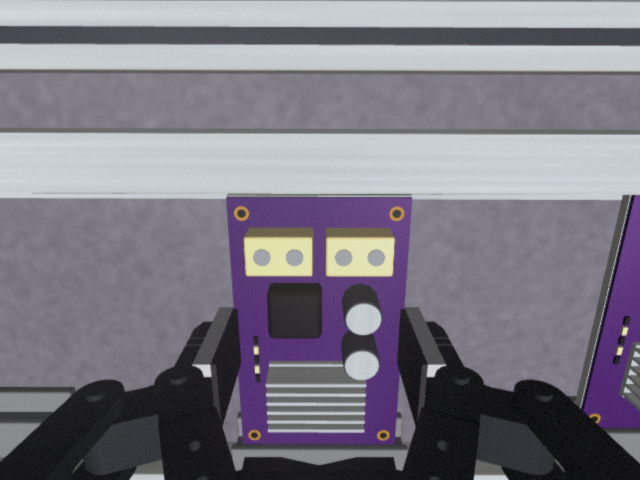

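```bash
python3 - <<'E'
from h import *
def st(m): print(m,nose(),f_bay().round(2),manip.current_grip_width().__round__(4),round(manip.current_time(),2))
dy=.0003
for x in (.107,.105,.103,.1015,.1005,.0995):
    manip.move_l(Bp(x,.0408,0,dy)[0],max_speed=.04); st(x)
    if f_bay()[0]>4: print("contact"); break
snap("wrist","i5")
E
```

```text
0.107 (array([106.18,   0.25,  40.6 ]), 0.07) [-5.68 -0.28 -0.86] 0.6626 23.45
0.105 (array([104.32,   0.24,  40.65]), 0.04) [-5.37  0.21 -0.51] 0.6656 23.7
0.103 (array([102.62,   0.28,  40.74]), 0.02) [-5.18 -0.55 -2.1 ] 0.6615 23.95
0.1015 (array([101.4 ,   0.27,  40.78]), 0.01) [-4.32 -1.94 -1.56] 0.6657 24.2
0.1005 (array([100.66,   0.3 ,  40.88]), -0.02) [-2.45 -0.88 -1.86] 0.6658 24.45
0.0995 (array([100.53,   0.33,  41.22]), -0.13) [ 4.93 -2.23 -4.87] 0.6643 24.7
contact
```

View pics/i5.png

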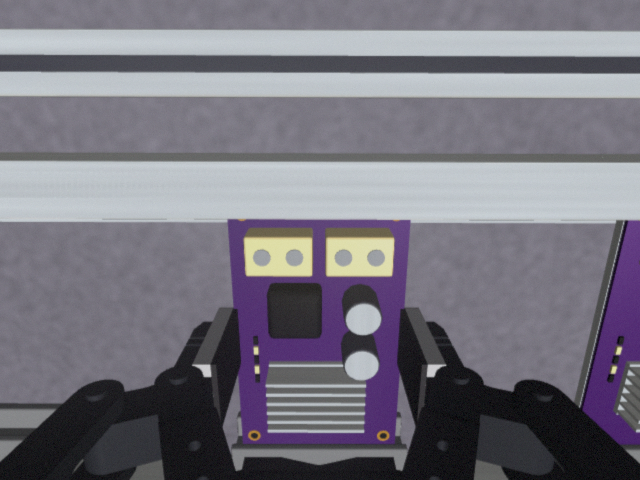

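```bash
python3 - <<'E'
from h import *
def st(m): print(m,nose(),f_bay().round(2),manip.current_grip_width().__round__(4),round(manip.current_time(),2))
dy=.0003
for z in (.0403,.0396,.0389,.0382,.0375):
    manip.move_l(Bp(.1003,z,0,dy)[0],max_speed=.03); st(z)
    if f_bay()[2]>4: print("ledge"); break
E
```

```text
0.0403 (array([100.62,   0.37,  40.68]), -0.04) [ 1.31 -2.14  0.9 ] 0.6695 25.0
0.0396 (array([100.6 ,   0.42,  40.62]), -0.05) [-1.99 -2.28  9.27] 0.6646 25.25
ledge
```

```bash
python3 - <<'E'
from h import *
R=Rtool(YAW)
manip.set_gripper(0.86); print(manip.current_grip_width(),f_bay().round(2),manip.current_time())
p=manip.current_ee_pos()
manip.move_l(p+[0,0,.05],max_speed=.1)
snap("wrist","r1"); print(manip.current_time())
manip.move_l(W(2,.02,0,.20),R,max_speed=.25)
snap("wrist","r2");snap("scene","r2s");snap("top","r2t"); print(manip.current_time(),f_bay().round(2))
E
```

```text
0.860181931034026 [-0.41 -0.15  0.96] 25.5583
26.2583
27.0333 [-0.17  0.83 -1.15]
```

View pics/r1.png

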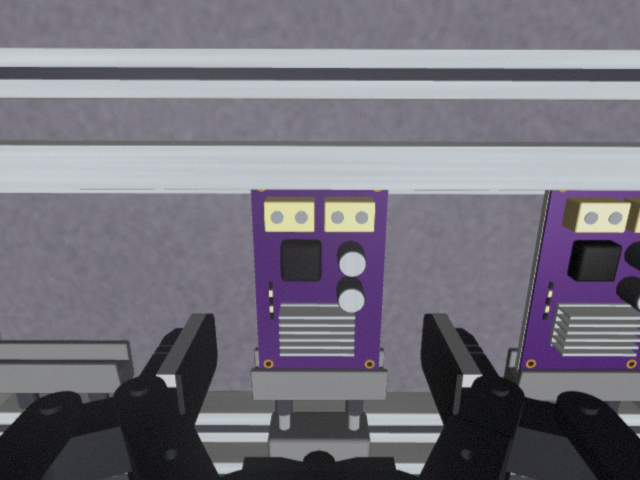

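View pics/r2.png

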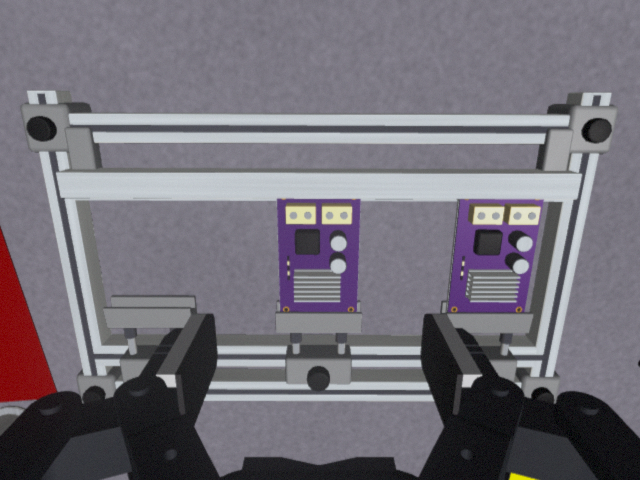

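View pics/r2t.png

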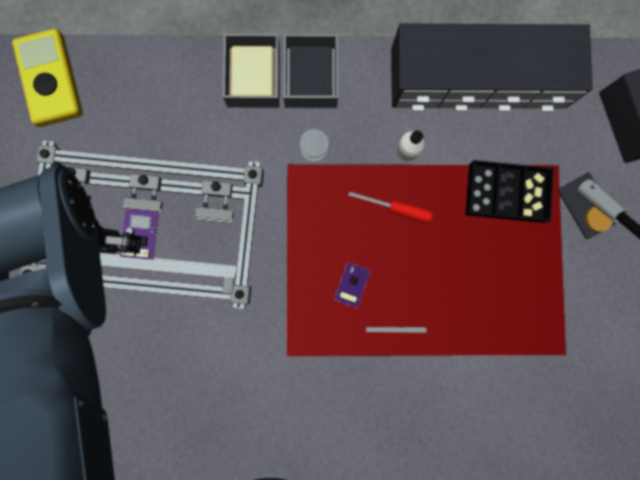

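```bash
python3 - <<'E'
import cv2,numpy as np
from h import G,Fr,ray
for n,b in (("r1",[(245,395),(520,640)]),("r2",[(265,375),(440,550)])):
    c=np.load(f"pics/{n}.npz");K=np.linalg.inv(c["camera_matrix"]);img=cv2.imread(f"pics/{n}.png")
    m=cv2.inRange(cv2.cvtColor(img,cv2.COLOR_BGR2HSV),(120,60,40),(155,255,255))
    for lo,hi in b:
        mm=m.copy();mm[:,:lo]=0;mm[:,hi:]=0; e=cv2.erode(mm,np.ones((5,5)));ys,xs=np.where(e>0);d=c["d"][ys,xs]
        X=((K@np.stack([xs,ys,np.ones_like(xs)]).astype(float)*d).T-c["t"])@c["R"]; B=(X-G)@Fr; B=B[d>0]
        A=np.c_[B[:,:2],np.ones(len(B))]
        for _ in range(3):
            s=np.linalg.lstsq(A,B[:,2],rcond=None)[0]; k=abs(B[:,2]-A@s)<.003; A,B=A[k],B[k]
        ys,xs=np.where(mm>0); Q=np.array([(ray(c,u,.0455)-G)@Fr for u in zip(xs[::3],ys[::3])])*1e3
        print(n,"slopes deg",np.degrees(s[:2]).round(2),"z@50,mid",round((s@[.05,B[:,1].mean(),1])*1e3,2),"x",np.percentile(Q[:,0],[.2,99.8]).round(1),"y",np.percentile(Q[:,1],[.5,99.5]).round(1))
    ps={"r1":[(252,385),(386,385)],"r2":[(275,318),(362,318)]}[n]
    print("jaw lip y",[((ray(c,u,.053)-G)@Fr*1e3).round(1)[:2] for u in ps])
E
```

```text
r1 slopes deg [0.17 0.04] z@50,mid 45.75 x [ 7.7 97.7] y [35.8 95. ]
r1 slopes deg [-0.01 -0.05] z@50,mid 45.13 x [ 8.1 98.2] y [165.3 222.8]
jaw lip y [array([102.,  33.]), array([102. ,  97.9])]
r2 slopes deg [0.13 0.08] z@50,mid 45.77 x [ 7.9 96.6] y [35.6 95. ]
r2 slopes deg [-0.06 -0.08] z@50,mid 45.16 x [ 7.9 97.4] y [165.5 224.8]
jaw lip y [array([98.6, 32.5]), array([98.5, 98.6])]
```

Mounted and square. The depth fit reads it about 0.6 mm higher than the loaded reference board, so it may be hanging on jaw friction. I'll press gently on the two bare long margins to seat it, then measure again.

```bash
python3 - <<'E'
from h import *
R=Rtool(YAW); P=Bp(.1003,.04,0,.0003)[0]
manip.set_gripper(0.65); print(manip.current_grip_width(),manip.current_time())
manip.move_l(np.r_[P[:2],.058],R,max_speed=.25)
manip.move_l(np.r_[P[:2],.047],max_speed=.08); f0=f_bay(); print(f0.round(2))
for z in np.arange(.0455,.0375,-.001):
    manip.move_l(np.r_[P[:2],z],max_speed=.04); f=f_bay()-f0; print(round(z*1e3,1),(manip.current_ee_pos()[2]*1e3).round(2),f.round(2),round(manip.current_time(),2))
    if f[2]>9: break
manip.move_l(np.r_[P[:2],.06],max_speed=.1)
snap("wrist","s0")
manip.move_l(W(2,.02,0,.20),R,max_speed=.25)
snap("wrist","r3"); print(manip.current_time())
E
python3 - <<'E'
import cv2,numpy as np
from h import G,Fr,ray
for n,b in (("r2",[(265,375),(440,550)]),("r3",[(265,375),(440,550)])):
    c=np.load(f"pics/{n}.npz");K=np.linalg.inv(c["camera_matrix"]);img=cv2.imread(f"pics/{n}.png")
    m=cv2.inRange(cv2.cvtColor(img,cv2.COLOR_BGR2HSV),(120,60,40),(155,255,255))
    for lo,hi in b:
        mm=m.copy();mm[:,:lo]=0;mm[:,hi:]=0; e=cv2.erode(mm,np.ones((5,5)));ys,xs=np.where(e>0);d=c["d"][ys,xs]
        X=((K@np.stack([xs,ys,np.ones_like(xs)]).astype(float)*d).T-c["t"])@c["R"]; B=(X-G)@Fr; B=B[d>0]
        A=np.c_[B[:,:2],np.ones(len(B))]
        for _ in range(3):
            s=np.linalg.lstsq(A,B[:,2],rcond=None)[0]; k=abs(B[:,2]-A@s)<.003; A,B=A[k],B[k]
        ys,xs=np.where(mm>0); Q=np.array([(ray(c,u,.0455)-G)@Fr for u in zip(xs[::3],ys[::3])])*1e3
        print(n,"slopes deg",np.degrees(s[:2]).round(2),"z",round((s@[.05,B[:,1].mean(),1])*1e3,2),"x",np.percentile(Q[:,0],[.2,99.8]).round(1),"y",np.percentile(Q[:,1],[.5,99.5]).round(1))
E
```

```text
0.6488862731716786 27.35
[ 0.21 -0.11  0.04]
45.5 45.69 [-0.72  0.   -0.24] 28.62
44.5 44.48 [ 0.42 -0.12 -0.27] 28.88
43.5 43.39 [ 0.22  0.51 -0.18] 29.12
42.5 42.42 [-0.42  0.63 -0.77] 29.38
41.5 41.5 [-0.01 -0.67 -0.16] 29.62
40.5 40.93 [-2.55 -0.61  5.05] 29.88
39.5 40.81 [-5.94 -2.49 14.92] 30.12
31.3083
r2 slopes deg [0.13 0.08] z 45.77 x [ 7.9 96.6] y [35.6 95. ]
r2 slopes deg [-0.06 -0.08] z 45.16 x [ 7.9 97.4] y [165.5 224.8]
r3 slopes deg [-0.01 -0.04] z 45.18 x [ 8.1 96.7] y [35.8 94.9]
r3 slopes deg [-0.05 -0.05] z 45.12 x [ 8.1 97.5] y [165.5 224.9]
```

View pics/r3.png

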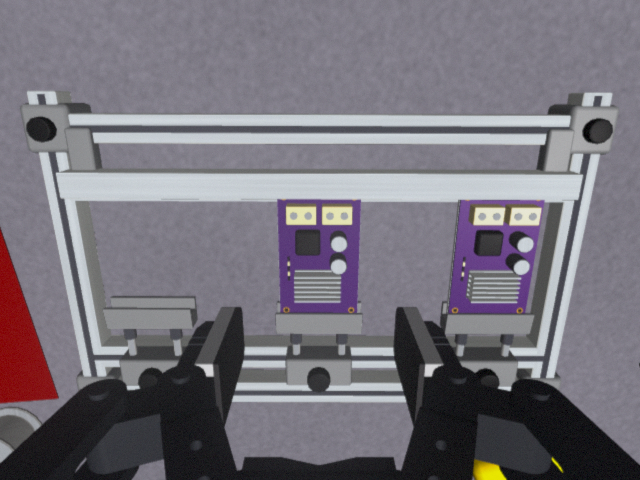

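Pressing seated it: height is now 45.2 mm against 45.1 mm for the reference board, tilt is about 0°, and it sits centred within about 0.4 mm.

```bash
python3 -c "
from h import *
print(manip.current_time(), f_bay().round(2)); manip.sign_off()"
```

```text
31.3083 [-0.66 -0.77 -1.06]
the job is handed in; nothing more can be done
```

The power board is mounted in the left-hand bay (bay_2), and I handed the job in at 31.3 s of the 51 s allowed.

- **Finding the jaw:** I pushed both jaws with shut fingers. Jaw 1 moved about 0.3 mm while the force rose to 17 N, so it is the seized one. Jaw 2 gave way over about 4 mm with only 2–3 N pushing back, so I used it.
- **Mounting:** I gripped the board by its long edges and fed the plain end into jaw 2 at a 9° tilt. I compressed the spring until the terminal end cleared the near lip, then levelled the board and slid it back. It met the groove bottom about where I expected, and I let go.
- **One check failed at first:** after release, depth showed the board about 0.6 mm higher than the already loaded board, hanging on jaw friction. I pressed it down on its bare side margins with about 15 N.
- **Last checks:** the board now reads 45.2 mm high against 45.1 mm for the loaded board. It is level to within 0.05° and about 0.4 mm off the bay centre. The terminal end is under the lip and the gripper was well clear. I did not check separately that it was fully home after pressing, because the lip hides that edge; the visible edges did not shift.
- **Rest of the bench:** the top picture taken before the final press showed everything else in its starting place. I worked only over the frame after that.

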